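# Pack the plaster mould tight in its casting frame

### The arm

A 7-joint arm with a two-finger parallel gripper is mounted at the origin on the work surface. World frame = base frame: x ahead of the robot, y to its left, z up, the work surface at z = 0. Lengths are in m, angles in rad, forces in N, time in s.
With the tool pointing down it reaches from about 0.4 to 0.9 m from the base axis. Payload 5.6 kg.
Tool frame: the origin (TCP) lies at the very end of the fingers, on their centre line; the grasp point (between the pads) lies 19 mm behind it; z points along the fingers, y is the line along which they close (so a half turn about z gives the same grasp; the last joint's range is limited). The gripper opens to 92 mm and grips with 3 to 60 N. Pads are 20 mm wide; open, the fingers measure 128 mm over their backs; the gripper's body (75 mm by 189 mm) begins 69 mm behind the grasp point.
Start: joints at [-1.263, 0.468, -0.012, 1.603, 0.006, 1.071, -0.056], TCP at [0.223, 0.61, 0.215] pointing down, gripper open.
Joint ranges: [-2.53, 2.53], [-0.31, 2.02], [-1.57, 1.55], [0.28, 2.44], [-1.29, 4.43], [0.15, 1.84], [-2.92, 2.92]. Speed limits (rad/s): [2.57, 2.57, 3.14, 3.14, 3.14, 3.14, 3.14].

### API

Orientations are given as [roll, pitch, yaw] about the fixed x, y, z axes, in that order (R = Rz(yaw) Ry(pitch) Rx(roll)).
In Python, from cell import manip, job, get_image, get_calibration gives the robot as it stands (manip), with the cameras as plain functions and the job (job).
- The arm moves only by the tool inch_along, called as a command line: name --argument value ..., lists and objects as JSON in quotes. Schema: {"type":"object","properties":{"rows":{"type":"object","properties":{"finger_gap":{"type":"array","items":{"type":"number"},"minItems":1,"maxItems":8},"x":{"type":"array","items":{"type":"number"},"minItems":1,"maxItems":8},"y":{"type":"array","items":{"type":"number"},"minItems":1,"maxItems":8},"z":{"type":"array","items":{"type":"number"},"minItems":1,"maxItems":8},"turn":{"type":"array","items":{"type":"number"},"minItems":1,"maxItems":8}},"additionalProperties":false,"required":["finger_gap","x","y","z","turn"]},"only":{"type":"string"},"quiet":{"type":"boolean"},"lines":{"type":"string"}},"required":["rows"],"additionalProperties":false}. rows is an object with one list for each field, all of the same length, 1 to 8, a row being the entries at one place: finger_gap (the finger opening in m), x, y, z (the shift in normalised numbers (1 is 750 mm)), turn (a turn about the tool's z in normalised numbers (1 is pi/2 rad)); each row is the pose to reach, as a shift and turn from the pose commanded when the call began, along the tool's axes at that moment; what a row does not reach only later rows make up. A row lasts 1/8 s, in which the tool goes at most 0.0625 m and 0.188 rad, less where a joint would pass 70% of its speed; a pose out of reach is approached as far as the arm can. The fingers move at their own pace and stop on an object; the grip force is fixed at half the most. Time passes only in rows, so rows that do not move let the fingers close. The tool returns the time, the measured TCP pose, the force, the opening and the grip force at its end. only (a regular expression) keeps the lines of the reply that match it, lines (a string "A,B") keeps lines A to B, and quiet returns only ok. No shift or turn number may pass 1 either way. Input that does not fit is refused with a message, and nothing moves.
- manip.get_obs(): the state, without advancing time (a new reading comes with each control period).
- get_image(name): name is "scene" or "top" or "wrist"; returns the picture (400x640x3 uint8, blue, green, red); there is no depth.
- get_calibration(name): a dict with "mtx" (3x3 intrinsics, pixels), "view" (4x4, takes a point from world to camera coordinates); the wrist camera has in their place "tool_from_camera" (4x4, takes a point from camera to tool coordinates, whose origin is the TCP and whose axes are the flange's). Camera axes: x right, y down, z forward; pixel columns grow to the right and rows downward; lengths in m; the calibration is good to about 2 mm. A picture is of the moment at which its call begins: read the wrist's pose just before it. get_calibration takes no time and is no camera call.
- job.hand_in(): hands the job in; it is judged then, once.
The state is a dict: "clock": time; "joint_pos": joint angles; "joint_velocities": joint speeds; "joint_torque": joint torques, N m; "tcp_pos": TCP position; "eef_rot": TCP orientation; "contact_force": force on the tool from outside, world axes, zero at the start; "wrist_torque": the same for the moment, N m; "opening": finger opening in m; "grasp_force": force on a finger pad.
Only numpy, scipy, OpenCV 4.12 (cv2) and the standard library are available. Lean on these libraries where they do the work, as an engineer would, in place of code of your own. Each camera call takes 0.05 s, during which the arm holds its last target. There are 200 camera calls.

### The job

A plaster mould lies in a wooden casting frame, and an empty gap remains at one end of it. Of the three standing packing blocks find the one that fills this gap (one is too thin and would leave the mould loose, one is too thick to go in), and lower it, without dropping it, upright into the gap until it rests on the frame's floor. Leave the other two blocks standing on the table outside the frame.

Things in the scene. Friction and masses are not known exactly. Their poses are not given: they have to be found in the camera images.
- gap (a point): Empty gap at one end of an immovable plywood casting frame (106 by 232 mm, on a 130 by 262 mm base plate; all tops 50 mm above the table). Point: centre of the gap's floor, 10 mm above the table; z up. The gap is 76 mm along its x, 52 mm along its y, 40 mm deep, upright sides: 15 mm frame walls at -y, -x, +x; the white plaster mould (150 mm long, level with the walls) at +y.
- block_thin: Thin packing block of bare wood, standing on the table: 66 mm long (its x), 28 mm thick (its y), 95 mm high, foot edges rounded by 5 mm, about 90 g. Origin at the centre of its underside, z up.
- block_middle: Middle packing block of bare wood, standing on the table: 66 mm long (its x), 44 mm thick (its y), 95 mm high, foot edges rounded by 5 mm, about 140 g. Origin at the centre of its underside, z up. In the gap it stands 55 mm above the wall tops.
- block_thick: Thick packing block of bare wood, standing on the table: 66 mm long (its x), 60 mm thick (its y), 95 mm high, foot edges rounded by 5 mm, about 195 g. Origin at the centre of its underside, z up.

How it is judged:
By the outcome, as a careful person would: the job done as asked, in the order asked, and still so for the second after the job is handed in, with the robot touching nothing.
It also fails if it takes over 38 s, if anything falls off the work surface, if the arm or the gripper's body presses on something with over 40 N, if the wrist force passes 120 N, or if a joint passes its speed limit or range.

## Working session

There is one attempt and no reset: what is moved stays moved. The work goes in short steps, Python scripts to look and compute and a tool call to move; the robot and the scene stay as the last step left them, time stands still between calls to the robot, and variables do not carry over. Pictures are saved under pics/ and viewed, at most 10 in all, crops included, and the job is handed in when it is done.

```bash
ls; mkdir -p pics
```

Run:
```python
from cell import manip, job, get_image, get_calibration
import cv2,numpy as np
o=manip.get_obs();print(o['clock'],o['tcp_pos'],o['eef_rot'],o['opening'])
for n in("top","scene"):
    cv2.imwrite(f"pics/{n}0.png",get_image(n))
    c=get_calibration(n);V=np.array(c['view']);print(n,np.round(c['mtx'],1).tolist(),np.round(V,3).tolist(),-V[:3,:3].T@V[:3,3])
```

```text
cell.py
pics
0.0 [0.2232482  0.60982114 0.21366061] [-3.13980351e+00  1.38128306e-04  2.79070822e+00] 0.09189723624255669
top [[491.2, 0.0, 312.4], [0.0, 491.2, 196.4], [0.0, 0.0, 1.0]] [[0.018, -1.0, 0.016, -0.076], [-0.989, -0.02, -0.149, 0.535], [0.149, -0.014, -0.989, 0.77], [0.0, 0.0, 0.0, 1.0]] [ 0.41571909 -0.05502649  0.84210919]
scene [[424.4, 0.0, 322.2], [0.0, 424.4, 200.6], [0.0, 0.0, 1.0]] [[-0.619, 0.785, -0.019, 0.382], [0.438, 0.325, -0.838, -0.151], [-0.652, -0.527, -0.545, 1.237], [0.0, 0.0, 0.0, 1.0]] [1.10903267 0.40183338 0.55449907]
```

View pics/top0.png

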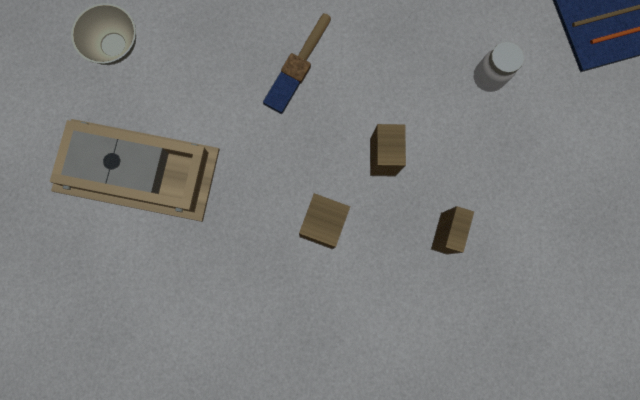

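View pics/scene0.png

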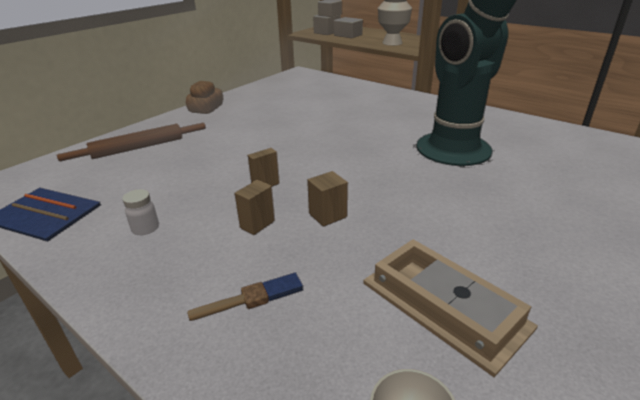

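The top view shows the frame at about (135,170), with its gap at its right end near (180,175). The blocks stand at (325,220), looking thick, (390,148), looking middle, and (455,230), looking thin. Next I measure the faces.

Create h.py:
```python
import numpy as np,cv2
from cell import manip, job, get_image, get_calibration
def ray(n,uv,z):
    c=get_calibration(n);V=np.array(c['view']);K=np.array(c['mtx'])
    uv=np.atleast_2d(uv).astype(float);R=V[:3,:3];C=-R.T@V[:3,3]
    d=(R.T@np.linalg.inv(K)@np.c_[uv,np.ones(len(uv))].T).T
    return C+d*((z-C[2])/d[:,2])[:,None]
def rect(p):  # centre, sizes(mm), yaw of long side
    (c,s,a)=cv2.minAreaRect((p[:,:2]*1000).astype(np.float32)); 
    if s[0]<s[1]: s=s[::-1];a+=90
    return np.round(c,1),np.round(s,1),round((a+90)%180-90,1)
```

Run:
```python
from h import *
im=cv2.imread("pics/top0.png");hsv=cv2.cvtColor(im,cv2.COLOR_BGR2HSV)
m=(hsv[...,1]>60)&(hsv[...,0]<30)
m=m.astype(np.uint8)
for u0,v0,u1,v1 in((290,180,360,260),(360,115,415,185),(425,200,485,260)):
    s=m[v0:v1,u0:u1]>0; V=hsv[v0:v1,u0:u1,2]; 
    t,_=cv2.threshold(V[s].reshape(-1,1),0,255,cv2.THRESH_OTSU)
    k=(s&(V>t)).astype(np.uint8);k=cv2.morphologyEx(k,cv2.MORPH_CLOSE,np.ones((3,3)));k=cv2.morphologyEx(k,cv2.MORPH_OPEN,np.ones((3,3)))
    c=max(cv2.findContours(k,0,cv2.CHAIN_APPROX_NONE)[0],key=cv2.contourArea)[:,0]+[u0,v0]
    print(t,rect(ray("top",c,.095)))
a=cv2.resize(im[105:235,40:230],None,fx=4,fy=4,interpolation=cv2.INTER_CUBIC)
cv2.imwrite("pics/fr.png",a)
b=cv2.resize(im[110:265,290:485],None,fx=3.8,fy=3.8,interpolation=cv2.INTER_CUBIC);cv2.imwrite("pics/bl.png",cv2.convertScaleAbs(b,alpha=1.6))
```

```text
71.0 (array([493.1, -84. ]), array([65.4, 58.6]), -19.3)
68.0 (array([ 613.4, -186.8]), array([65.9, 43. ]), 1.0)
68.0 (array([ 482.6, -291.1]), array([65.8, 27.4]), -16.5)
```

View pics/fr.png

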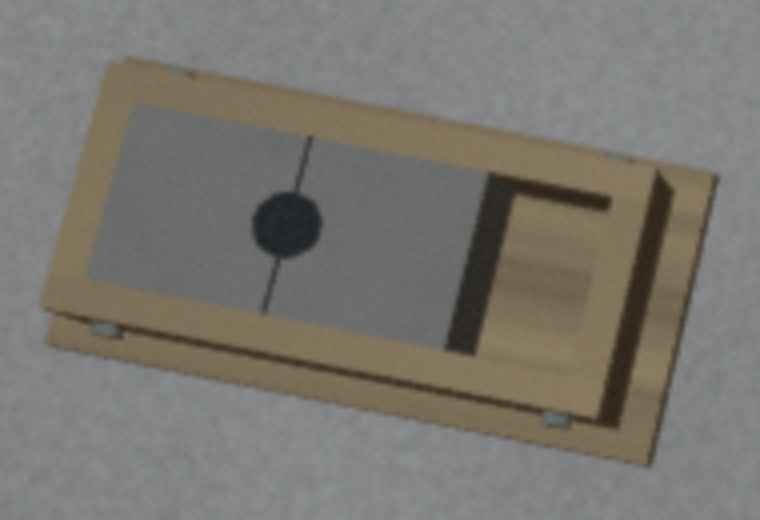

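View pics/bl.png

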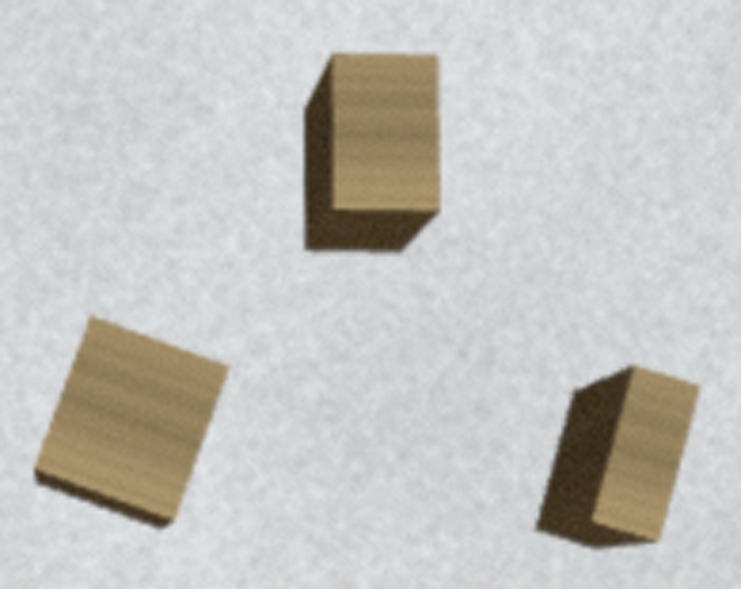

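Run:
```python
from h import *
f=lambda l:(np.array(l)+.5)/4-.5+[40,105]
O=ray("top",f([(108,60),(657,170),(600,418),(42,306)]),.05)
M=ray("top",f([(133,103),(492,173),(446,350),(86,278)]),.05)
B=ray("top",f([(717,175),(652,466),(46,344)]),.01)
print(rect(O),rect(M));print(np.round(O*1000),np.round(M*1000),np.round(B*1000))
for k,P in(("O",O),("M",M)):
    ax=(P[1]-P[0]+P[2]-P[3])[:2];ax/=np.linalg.norm(ax)
    e=(P[1]+P[2])[:2]/2; c=P.mean(0)[:2]
    print(k,np.degrees(np.arctan2(ax[1],ax[0])),"gap by centre",c+ax*((.116-.015-.026) if k=="O" else (.075+.026)), "by edge",e+ax*(-.041 if k=="O" else .026))
e=B[:2].mean(0)[:2]; print("base",e-ax*.056, np.linalg.norm(B[0]-B[1]),np.linalg.norm(B[2]-B[1]))
```

```text
(array([582.8, 237.9]), array([233.5, 105.3]), 79.8) (array([587. , 263.5]), array([151.6,  75.4]), 80.0)
[[655. 343.  50.]
 [614. 115.  50.]
 [510. 132.  50.]
 [552. 361.  50.]] [[637. 332.  50.]
 [611. 182.  50.]
 [537. 196.  50.]
 [563. 344.  50.]] [[622.  97.  10.]
 [495. 119.  10.]
 [542. 378.  10.]]
O -100.28372604037915 gap by centre [0.56934823 0.16396939] by edge [0.56932867 0.1638616 ]
M -100.11323432487598 gap by centre [0.56939947 0.16405361] by edge [0.56932544 0.16363858]
base [0.56839647 0.16312768] 0.12883970168404063 0.26367871239618457
```

Add to h.py:
```python
from scipy.spatial.transform import Rotation as Ro
def togo(x,y,z,yaw_deg):  # shift in tool axes and tool-z turn; yaw_deg = wanted azimuth of tool y (mod 180)
    o=manip.get_obs();R=Ro.from_euler('xyz',o['eef_rot'])
    d=R.inv().apply(np.array([x,y,z])-o['tcp_pos']);ty=R.as_matrix()[:,1]
    a=(yaw_deg-np.degrees(np.arctan2(ty[1],ty[0]))+90)%180-90
    print("t",round(o['clock'],2),"tcp",np.round(o['tcp_pos'],4),"go",np.round(d,4),"turn",round(-np.radians(a),3),"open",round(o['opening'],4),"F",np.round(o['contact_force'],1))
```

```bash
python3 -c "from h import *;togo(.6134,-.1868,.2,91)"
```

```text
t 0.1 tcp [0.2233 0.6099 0.2138] go [-0.6402 -0.6141  0.0148] turn -0.368 open 0.0918 F [-0.2  0.6 -0. ]
```

The manual's scale: shifts go in shares of 750 mm and turns go in shares of pi/2 rad. Converting my numbers, -0.64 m / 0.75 = -0.8533, -0.614 m / 0.75 = -0.8187, -0.368 rad / 1.5708 = -0.2343.

inch_along --rows '{"finger_gap":[0.092, 0.092, 0.092, 0.092, 0.092, 0.092, 0.092, 0.092], "x":[-0.4267, -0.4267, -0.4267, -0.4267, -0.4267, -0.8533, -0.8533, -0.8533], "y":[-0.4093, -0.4093, -0.4093, -0.4093, -0.4093, -0.8187, -0.8187, -0.8187], "z":[0, 0, 0, 0, 0, 0, 0.02, 0.02], "turn":[-0.1273, -0.1273, -0.1273, -0.1273, -0.1273, -0.2343, -0.2343, -0.2343]}'

```text
clock: 1.1
tcp_pos: [0.442, 0.1635, 0.211]
eef_rot: [3.141, 0.0, -3.124]
contact_force: [0.7, -0.3, 0.8]
opening: 0.0919
grasp_force: 0.0
```

```bash
python3 -c "from h import *;togo(.6134,-.1868,.2,91)"
```

```text
t 1.1 tcp [0.442  0.1635 0.211 ] go [-0.1653 -0.3532  0.0109] turn -0.0 open 0.0919 F [ 0.7 -0.3  0.8]
```

In the tool's units: -0.353 m / 0.75 = -0.4707, -0.165 m / 0.75 = -0.22.

inch_along --rows '{"finger_gap":[0.092, 0.092, 0.092, 0.092, 0.092, 0.092, 0.092, 0.092], "x":[-0.22, -0.22, -0.22, -0.22, -0.22, -0.22, -0.22, -0.22], "y":[-0.4707, -0.4707, -0.4707, -0.4707, -0.4707, -0.4707, -0.4707, -0.4707], "z":[0.0133, 0.0133, 0.0133, 0.0133, 0.0133, 0.0133, 0.0133, 0.0133], "turn":[0, 0, 0, 0, 0, 0, 0, 0]}'

```text
clock: 2.1
tcp_pos: [0.612, -0.1851, 0.2001]
eef_rot: [3.141, -0.001, -3.126]
contact_force: [1.0, 0.9, -0.9]
opening: 0.0919
grasp_force: 0.0
```

Run:
```python
from h import *
togo(.6134,-.1868,.2,91)
im=get_image("wrist");cv2.imwrite("pics/w1.png",im)
c=get_calibration("wrist");print(np.round(c['tool_from_camera'],3).tolist(),np.round(c['mtx'],0).tolist())
o=manip.get_obs();T=np.eye(4);T[:3,:3]=Ro.from_euler('xyz',o['eef_rot']).as_matrix();T[:3,3]=o['tcp_pos']
V=np.linalg.inv(T@np.array(c['tool_from_camera']))
x,y=.6134,-.1868
P=np.array([(x+a*.033,y+b*.022,.095) for a,b in((1,1),(1,-1),(-1,-1),(-1,1))])
q=(V[:3,:3]@P.T+V[:3,3:]);q=np.array(c['mtx'])@q;print(np.round((q[:2]/q[2]).T,1))
```

```text
t 2.1 tcp [ 0.612  -0.1851  0.2001] go [-0.0013 -0.0017  0.0001] turn -0.002 open 0.0919 F [ 1.   0.9 -0.9]
[[0.001, -0.97, -0.244, 0.07], [1.0, 0.001, -0.0, 0.0], [0.0, -0.244, 0.97, -0.17], [0.0, 0.0, 0.0, 1.0]] [[308.0, 0.0, 320.0], [0.0, 308.0, 196.0], [0.0, 0.0, 1.0]]
[[338.5 232.3]
 [292.1 231.5]
 [291.8 162. ]
 [341.  162.9]]
```

View pics/w1.png

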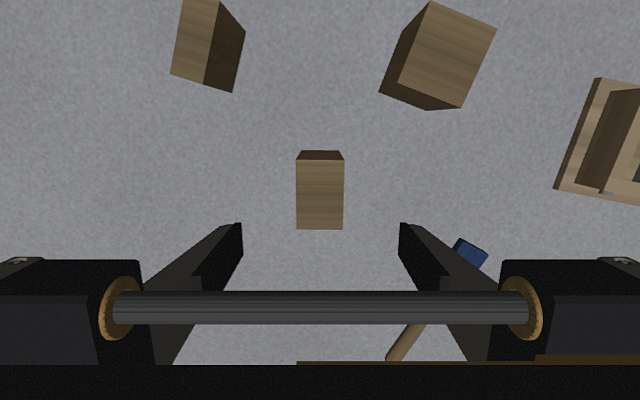

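The wrist view shows the middle block's top at (296–343, 159–229), about 3 px from the prediction, so top and wrist agree within 3 mm. The current TCP is the mean of the two, so I descend and grip.

In the tool's units: 0.135 m / 0.75 = 0.18, 0.1 m / 0.75 = 0.1333.

inch_along --rows '{"finger_gap":[0.092, 0.092, 0.092, 0.092, 0.092, 0.03, 0.03, 0.03], "x":[0, 0, 0, 0, 0, 0, 0, 0], "y":[0, 0, 0, 0, 0, 0, 0, 0], "z":[0.0667, 0.1333, 0.18, 0.18, 0.18, 0.18, 0.18, 0.18], "turn":[0, 0, 0, 0, 0, 0, 0, 0]}'

```text
clock: 3.15
tcp_pos: [0.6129, -0.1848, 0.0667]
eef_rot: [-3.141, 0.001, -3.124]
contact_force: [0.4, 0.7, -0.9]
opening: 0.064
grasp_force: 0.0
```

inch_along --rows '{"finger_gap":[0.03, 0.03, 0.03, 0.03], "x":[0, 0, 0, 0], "y":[0, 0, 0, 0], "z":[0, 0, 0, 0], "turn":[0, 0, 0, 0]}'

```text
clock: 3.65
tcp_pos: [0.6125, -0.1849, 0.066]
eef_rot: [-3.141, -0.0, -3.125]
contact_force: [0.2, -0.3, 0.9]
opening: 0.044
grasp_force: 29.9
```

In the tool's units: -0.134 m / 0.75 = -0.1787, -0.08 m / 0.75 = -0.1067.

inch_along --rows '{"finger_gap":[0.03, 0.03, 0.03, 0.03], "x":[0, 0, 0, 0], "y":[0, 0, 0, 0], "z":[-0.04, -0.1067, -0.1787, -0.1787], "turn":[0, 0, 0, 0]}'

```text
clock: 4.15
tcp_pos: [0.6151, -0.1856, 0.2047]
eef_rot: [-3.14, 0.009, -3.125]
contact_force: [-0.3, -0.1, -2.4]
opening: 0.0437
grasp_force: 29.9
```

Run:
```python
from h import *
togo(.5693,.1638,.2,79.8)
cv2.imwrite("pics/w2.png",get_image("wrist"))
```

```text
t 4.15 tcp [ 0.6151 -0.1856  0.2047] go [0.0399 0.3502 0.0037] turn 0.195 open 0.0437 F [-0.3 -0.1 -2.4]
```

View pics/w2.png

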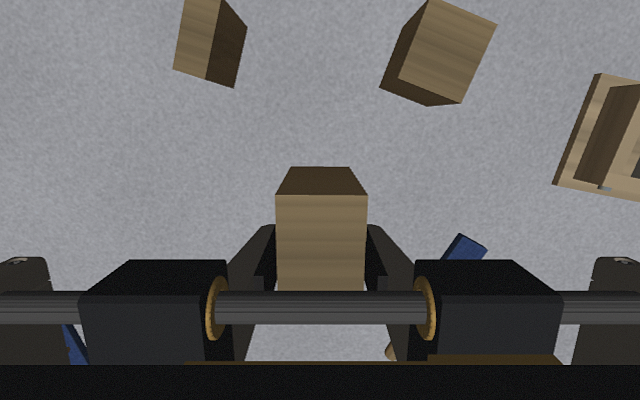

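The block is held upright. Its top near edge is at v≈195 (u 275–367) and its foot edge at v≈167. I convert these to the block's offset in the tool and go over the gap.

Run:
```python
from h import *
c=get_calibration("wrist");T=np.array(c['tool_from_camera']);Ki=np.linalg.inv(np.array(c['mtx']))
for u,v,z in((275,195,-.029),(367.5,195,-.029),(292,167,.066),(350,167,.066)):
    d=T[:3,:3]@Ki@[u,v,1];print(np.round(T[:3,3]+d*(z-T[2,3])/d[2],4))
```

```text
[ 0.0348 -0.0208 -0.029 ]
[ 0.0348  0.0226 -0.029 ]
[ 0.0334 -0.0213  0.066 ]
[0.0335 0.0233 0.066 ]
```

inch_along --rows '{"finger_gap":[0.03, 0.03, 0.03, 0.03, 0.03, 0.03, 0.03, 0.03], "x":[0.0533, 0.0533, 0.0533, 0.0533, 0.0533, 0.0533, 0.0533, 0.0533], "y":[0.4667, 0.4667, 0.4667, 0.4667, 0.4667, 0.4667, 0.4667, 0.4667], "z":[0, 0, 0, 0, 0, 0, 0, 0], "turn":[0.1241, 0.1241, 0.1241, 0.1241, 0.1241, 0.1241, 0.1241, 0.1241]}'

```text
clock: 5.2
tcp_pos: [0.5658, 0.1634, 0.1984]
eef_rot: [-3.139, -0.002, 2.963]
contact_force: [-0.2, -0.3, -1.2]
opening: 0.0441
grasp_force: 29.9
```

inch_along --rows '{"finger_gap":[0.03, 0.03], "x":[0, 0], "y":[0, 0], "z":[0, 0], "turn":[0, 0]}'

```text
clock: 5.45
tcp_pos: [0.5667, 0.1631, 0.1998]
eef_rot: [-3.141, -0.0, 2.961]
contact_force: [0.9, -0.1, -1.5]
opening: 0.044
grasp_force: 29.9
```

Run:
```python
from h import *
togo(.5693,.1638,.2,79.8)
cv2.imwrite("pics/w3.png",get_image("wrist"));cv2.imwrite("pics/t3.png",get_image("top"));cv2.imwrite("pics/s3.png",get_image("scene"))
```

```text
t 5.45 tcp [0.5667 0.1631 0.1998] go [-0.0024  0.0011 -0.0002] turn -0.002 open 0.044 F [ 0.9 -0.1 -1.5]
```

View pics/w3.png

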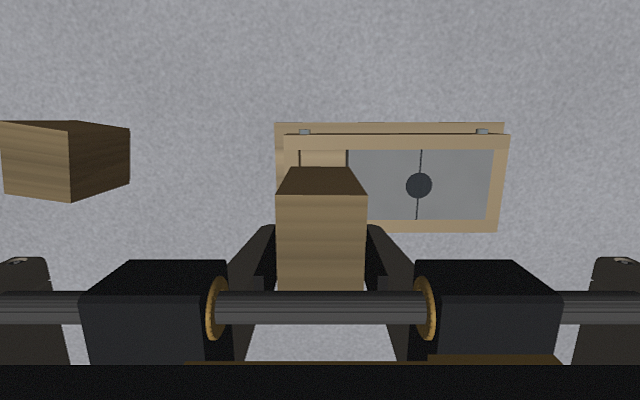

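The block hangs over the frame's left end with edges parallel. The frame top spans (284,135)–(510,135), the gap's inner wall edge is at (300,150), the mould edge at u≈347 and the mould's far corners at (493,150) and (486,220). I turn these into tool coordinates.

Run:
```python
from h import *
c=get_calibration("wrist");T=np.array(c['tool_from_camera']);Ki=np.linalg.inv(np.array(c['mtx']))
for n,u,v in(("TL",284,135),("TR",510,135),("BR",497,232),("gapwall",300,150),("mouldL",347.5,150),("mouldTR",493,150),("mouldBR",486,220)):
    d=T[:3,:3]@Ki@[u,v,1];print(n,np.round(T[:3,3]+d*(.15-T[2,3])/d[2],4))
im=cv2.imread("pics/w3.png");cv2.imwrite("pics/w3c.png",cv2.resize(im[110:245,265:520],None,fx=3,fy=3,interpolation=cv2.INTER_CUBIC))
```

```text
TL [ 0.0534 -0.0367  0.15  ]
TR [0.0536 0.1933 0.15  ]
BR [-0.0513  0.1949  0.15  ]
gapwall [ 0.0383 -0.0206  0.15  ]
mouldL [0.0383 0.0283 0.15  ]
mouldTR [0.0384 0.1781 0.15  ]
mouldBR [-0.0374  0.1809  0.15  ]
```

View pics/w3c.png

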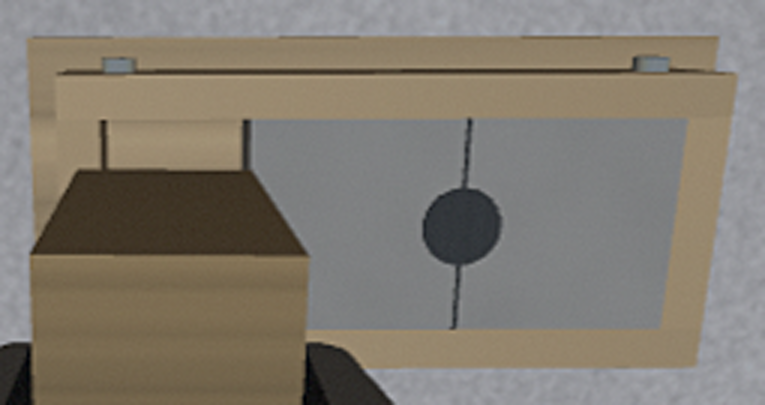

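In the tool's units: 0.1 m / 0.75 = 0.1333, 0.002 m / 0.75 = 0.0027.

inch_along --rows '{"finger_gap":[0.03, 0.03, 0.03, 0.03, 0.03, 0.03, 0.03, 0.03], "x":[-0.0013, -0.0013, -0.0013, -0.0013, -0.0013, -0.0013, -0.0013, -0.0013], "y":[0.0027, 0.0027, 0.0027, 0.0027, 0.0027, 0.0027, 0.0027, 0.0027], "z":[0.04, 0.08, 0.1067, 0.12, 0.1267, 0.1333, 0.1333, 0.1333], "turn":[0, 0, 0, 0, 0, 0, 0, 0]}'

```text
clock: 6.6
tcp_pos: [0.5682, 0.1665, 0.1005]
eef_rot: [3.141, 0.001, 2.964]
contact_force: [-0.1, -0.5, -1.2]
opening: 0.0436
grasp_force: 29.9
```

Run:
```python
from h import *
togo(.5693,.1638,.076,79.8)
im=get_image("wrist")
cv2.imwrite("pics/w4.png",cv2.resize(im[110:300,250:520],None,fx=2.9,fy=2.9,interpolation=cv2.INTER_CUBIC))
```

```text
t 6.6 tcp [0.5682 0.1665 0.1005] go [-0.0015 -0.0024  0.0245] turn 0.0 open 0.0436 F [-0.1 -0.5 -1.2]
```

View pics/w4.png

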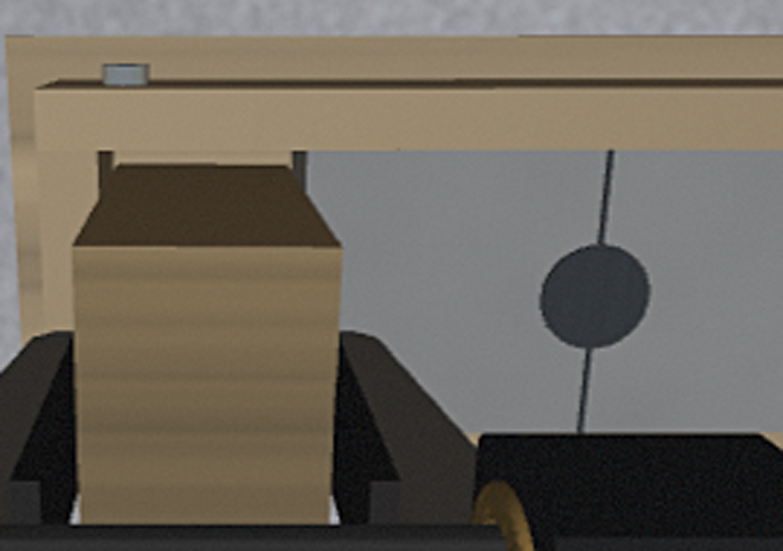

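The foot is 15 mm inside the gap, with clear dark slits on both sides (crop x≈105 and 300) and no contact force. I keep lowering.

In the tool's units: 0.023 m / 0.75 = 0.0307, 0.022 m / 0.75 = 0.0293.

inch_along --rows '{"finger_gap":[0.03, 0.03, 0.03, 0.03, 0.03, 0.03, 0.03, 0.03], "x":[0, 0, 0, 0, 0, 0, 0, 0], "y":[0, 0, 0, 0, 0, 0, 0, 0], "z":[0.0093, 0.0187, 0.0253, 0.028, 0.0293, 0.0307, 0.0307, 0.0307], "turn":[0, 0, 0, 0, 0, 0, 0, 0]}'

```text
clock: 7.65
tcp_pos: [0.568, 0.1664, 0.0771]
eef_rot: [3.141, 0.0, 2.964]
contact_force: [-1.0, 0.3, -0.6]
opening: 0.0438
grasp_force: 29.9
```

In the tool's units: 0.0015 m / 0.75 = 0.002, 0.0012 m / 0.75 = 0.0016.

inch_along --rows '{"finger_gap":[0.03, 0.03, 0.03, 0.03], "x":[0, 0, 0, 0], "y":[0, 0, 0, 0], "z":[0.0009, 0.0016, 0.002, 0.002], "turn":[0, 0, 0, 0]}'

```text
clock: 8.15
tcp_pos: [0.568, 0.1664, 0.0759]
eef_rot: [3.141, 0.0, 2.964]
contact_force: [-1.4, -0.7, 3.7]
opening: 0.0437
grasp_force: 29.9
```

The force rose to +3.7 N at the expected height (foot at 10 mm), so the block is on the floor. I release and retreat.

In the tool's units: -0.13 m / 0.75 = -0.1733, -0.08 m / 0.75 = -0.1067.

inch_along --rows '{"finger_gap":[0.07, 0.07, 0.07, 0.07, 0.07, 0.07, 0.07, 0.07], "x":[0, 0, 0, 0, 0, 0, 0, 0], "y":[0, 0, 0, 0, 0, 0, 0, 0], "z":[0, 0, 0, 0, -0.04, -0.1067, -0.1733, -0.1733], "turn":[0, 0, 0, 0, 0, 0, 0, 0]}'

```text
clock: 9.15
tcp_pos: [0.5705, 0.167, 0.2098]
eef_rot: [3.137, 0.007, 2.964]
contact_force: [0.5, -0.3, 0.4]
opening: 0.07
grasp_force: 0.0
```

inch_along --rows '{"finger_gap":[0.07, 0.07, 0.07], "x":[-0.0667, -0.1067, -0.1067], "y":[0, 0, 0], "z":[0, 0, 0], "turn":[0, 0, 0]}'

```text
clock: 9.52
tcp_pos: [0.6473, 0.1508, 0.2035]
eef_rot: [-3.14, -0.001, 2.962]
contact_force: [0.1, -0.4, -0.5]
opening: 0.0699
grasp_force: 0.0
```

Run:
```python
from h import *
togo(0,0,0,0)
w=get_image("wrist");s=get_image("scene")
cv2.imwrite("pics/f.png",np.vstack([cv2.resize(w[60:300,200:560],(450,300)),cv2.resize(s[130:370,200:560],(450,300))]))
```

```text
t 9.53 tcp [0.6473 0.1508 0.2035] go [ 0.6096 -0.2638  0.2048] turn 1.391 open 0.0699 F [ 0.1 -0.4 -0.5]
```

View pics/f.png

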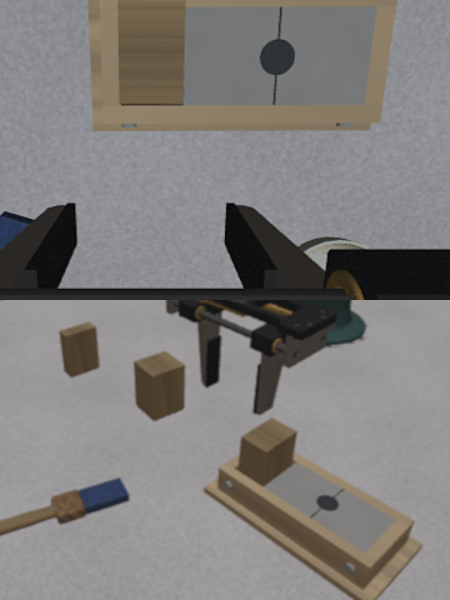

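The middle block stands upright in the gap (lower view, about (268,450)). The other two blocks still stand on the table, and the gripper touches nothing.

inch_along --rows '{"finger_gap":[0.07, 0.07], "x":[0, 0], "y":[0, 0], "z":[0, 0], "turn":[0, 0]}'

```text
clock: 9.88
tcp_pos: [0.6459, 0.1527, 0.2056]
eef_rot: [3.141, -0.0, 2.965]
contact_force: [-0.4, 0.5, 0.7]
opening: 0.07
grasp_force: 0.0
```

```bash
python3 -c "
from cell import manip, job, get_image, get_calibration
print(job.hand_in())"
```

```text
the job is handed in; nothing more can be done
None
```

The middle block stands upright on the floor of the gap, the thin and thick blocks were left untouched on the table, and the job was handed in at about 9.9 s; the hand-in call returned no verdict.

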